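# Grease the etching press bearing

## Task

Pick up the standing push-type greaser by its black grip, press its socket squarely onto the tilted brass grease nipple of the green bearing block until it snaps, then push it fully home against the spring of the red valve pin and finish while still gripping it and holding it down there. Leave the ink bottle, the paste jar and the spray can where they stand.

Things in the scene. Friction and masses are not known exactly. Their poses are not given: they have to be found in the camera images.
- coupler: Loose push-type greaser, 100 mm tall, 0.22 kg, round about its z; starts upright on the bench, mouth down. Origin: centre of the mouth's rim; z runs to the grip. Steel socket 36 mm wide up to 40 mm; orange collar 46 mm wide at 40 to 50 mm; black grip 30 mm wide at 50 to 100 mm. Inside: flare 25 mm wide at the rim to a 19 mm lip at 4 to 6 mm, then a 26 mm chamber up to a flat roof at 32 mm.
- nipple: Brass grease nipple on the block, leaning 0.52 rad from vertical, roughly towards the robot. Origin: its foot on its axis, 90 mm above the bench; z points out along its axis. Stem 16 mm wide, 34 mm long, end bevelled. Four sprung balls at 18 mm, 24 mm wide over all: pushed along the axis, the socket's lip meets them with its rim at 18 mm above the foot, passes (about 10 N), snaps behind.
- nipple_tip (a point): Flat end of the nipple's stem, on its axis, 34 mm from its foot; z points out along the axis. Greaser's rim heights above the nipple's foot, along the axis: the roof meets the red pin at 12 mm; snapped on at about 9 mm (it springs back to there if let go); fully home, roof on this end, at 2 mm.
- valve_pin (a joint): Red sprung pin, 8 mm diameter, standing 10 mm out of the nipple's end on its axis. 0 m = out, 0.010 m = pushed in flush. Spring 3 N at the start to 9 N pushed in. The socket's roof pushes it; it stands at about 0.003 when the socket is snapped on and let go.
- block: Green bearing block, fixed. Origin: centre of its underside. Foot 160 mm along its x, 56 mm wide, 18 mm high, bolt heads to 28 mm; round housing 76 mm wide, 96 mm high, with a steel shaft stub 130 mm long along its y, centre 58 mm up. The nipple stands on the housing and leans towards the block's -x.
- ink_bottle: Bystander: small glass ink bottle with black cap, 44 mm diameter, 60 mm tall, loose. Origin: centre of its underside.
- paste_jar: Bystander: white jar with green lid, 76 mm diameter, 60 mm tall, loose. Origin: centre of its underside.
- spray_can: Bystander: blue spray can with white cap, 56 mm diameter, 170 mm tall, loose. Origin: centre of its underside.
Not all that is in view belongs to the job. Of the things that look like the coupler, take the one that is farthest to the robot's left at the start. There is more than one size of the block; the one meant has the size given above.

How it is judged:
By the outcome, as a careful person would: the job done as asked, in the order asked, and still so for the second after the job is handed in, while the arm keeps its last pose, push and grip.
It also fails if it takes over 38 s, if anything falls off the work surface, if the arm or the gripper's body presses on something with over 40 N, if the wrist force passes 120 N, or if a joint passes its speed limit or range.

## Robot

A 6-joint arm with a two-finger parallel gripper is mounted at the origin on the work surface. World frame = base frame: x ahead of the robot, y to its left, z up, the work surface at z = 0. Lengths are in m, angles in rad, forces in N, time in s.
With the tool pointing down it reaches from about 0.275 to 0.775 m from the base axis. Payload 14.6 kg.
Tool frame: the origin (TCP) lies at the very end of the fingers, on their centre line; the grasp point (between the pads) lies 19 mm behind it; z points along the fingers, x is the direction in which the jaws open and shut, and the axes are right-handed (so a half turn about z gives the same grasp; the last joint's range is limited). The gripper opens to 85 mm and grips with 20 to 120 N. Pads are 22 mm wide; open, the fingers measure 114 mm over their backs; the gripper's body (76 mm by 85 mm) begins 54 mm behind the grasp point. The pads swing forward as they close: fully open they stand 13 mm farther back than shut.
Start: joints at [-1.407, 0.263, -0.048, 1.259, 0, 1.415], TCP at [0.165, -0.499, 0.231] pointing down, gripper open.
Joint ranges: [-2.65, 2.65], [-0.89, 1.7], [-1.18, 1.37], [-2.13, 2.11], [-1.35, 1.29], [-3.14, 3.14]. Speed limits (rad/s): [1.89, 1.89, 2.57, 2.79, 3.14, 3.14].

## Interface

Orientations are given as a 3x3 rotation matrix whose columns are the frame's x, y, z axes.
In Python, from plant import readout, imaging, arm, spotter gives the robot as it stands.
- The arm moves only by the tool step_arm, never from a script. Its argument "motion" is a list of rows, each an object of numbers: "dx", "dy", "dz": the shift along the tool's x, y, z in m; "twist": the turn about the tool's z in degrees. In form: [{"dx": .., "dy": .., "dz": .., "twist": ..}, ...]. A call has exactly 8 rows; each row is the pose to reach, as a shift and turn from the pose measured when the call began, along the tool's axes at that moment; what a row does not reach only later rows make up. A row lasts 1/10 s, in which the tool goes at most 50 mm and 8.59 degrees, less where a joint would pass 70% of its speed; a pose out of reach is approached as far as the arm can. A call with a gripper value outside its range is refused whole. "jaw" is the finger opening in m, from 0 to 0.0854, set as the call begins (left out, the last holds). The fingers move at their own pace and stop on an object; "squeeze" is the grip in N (left out, the last holds). Time passes only in rows, so rows that repeat a pose let the fingers close, or fill a call up. It gives the time, the measured TCP pose, the force and the opening at its end, in the units of the state.
- readout.state(): the state, without advancing time (a new reading comes with each control period).
- imaging.capture(name): name is "side" or "top" or "wrist"; returns (picture, depth): 420x560x3 uint8, blue, green, red; 420x560 float32, m along the optical axis (not along the pixel's ray), 0 where there is no reading.
- imaging.calibration(name): a dict with "intrinsics" (3x3 intrinsics, pixels), "R" (3x3) and "t" (3): a world point X has camera coordinates R X + t. Camera axes: x right, y down, z forward; pixel columns grow to the right and rows downward; lengths in m; the calibration is good to about 2 mm. A picture is of the moment at which its call begins: read the wrist's pose just before it. calibration takes no time and is no camera call; for the wrist camera it gives the pose at the moment of the call.
- arm.finish_job(): hands the job in, once; it reports no verdict.
Trained networks look in the newest picture that a camera, given by its name, has taken for a name from the list of things; names that differ only in an ending like _2 or _b are one class to them, and where a whole thing is asked for, a point or a joint stands for the part that bears it (a point fixed in the world has none). Each returns a list of dicts, best first, with "confidence" (0 to 1); they miss things now and then, are a little off and sometimes report something else, mostly with a low value. They report only what shows in the picture. A call takes as long as a camera call. They do not tell look-alikes from the thing itself.
- spotter.cut_out(name, camera): "region" (420x560 bool, what is visible of it).
- spotter.spot_point(name, camera): "centre" ([x, y, z] in m, in world coordinates, good to about 4 mm: a listed point, or the origin of a listed thing).
The state is a dict: "time_s": time; "qpos": joint angles; "joint_velocities": joint speeds; "joint_efforts": joint torques, N m; "tool_pos": TCP position; "orientation": TCP orientation; "force": force on the tool from outside, world axes, zero at the start; "wrist_torque": the same for the moment, N m; "finger_gap": finger opening in m.
Only numpy, scipy, OpenCV 4.12 (cv2) and the standard library are available. Lean on these libraries where they do the work, as an engineer would, in place of code of your own. Each camera call takes 0.05 s, during which the arm holds its last target. There are 200 camera calls.

## Working session

There is one attempt and no reset: what is moved stays moved. The work goes in short steps, Python scripts to look and compute and a tool call to move; the robot and the scene stay as the last step left them, time stands still between calls to the robot, and variables do not carry over. Pictures are saved under pics/ and viewed, about 8 in all and at most 12, crops included, and the job is handed in when it is done.

Besides the shell and the picture viewer there is one more tool, called as name([rows], argument=value, ...), one row to a line, values as JSON. step_arm: Moves the arm, as the interface text tells. Its arguments: {"type":"object","properties":{"motion":{"type":"array"},"jaw":{"type":"number"},"squeeze":{"type":"number"}},"required":["motion"]}

```bash
mkdir -p pics; ls; python3 - <<'E'
from plant import readout, imaging, arm, spotter
import cv2, numpy as np
np.set_printoptions(precision=4,suppress=True)
for c in ("side","top"):
    p,d=imaging.capture(c); cv2.imwrite(f"pics/{c}0.png",p)
    for n in ("coupler","nipple_tip","nipple","block","ink_bottle","paste_jar","spray_can"):
        K=imaging.calibration(c)
        for r in spotter.spot_point(n,c):
            X=np.array(r["centre"]); u=K["intrinsics"]@(K["R"]@X+K["t"]); print(c,n,round(r["confidence"],2),X,(u[:2]/u[2]).round())
s=readout.state(); print(s)
E
```

```text
pics
side coupler 0.83 [ 0.4984 -0.3133  0.001 ] [261. 414.]
side coupler 0.68 [0.4191 0.0068 0.0011] [193. 278.]
side coupler 0.58 [ 0.5547 -0.2194  0.0013] [280. 354.]
side coupler 0.57 [ 0.6134 -0.303  -0.0026] [327. 392.]
side coupler 0.2 [0.5343 0.147  0.1188] [231. 190.]
side nipple_tip 0.55 [0.5335 0.1506 0.1183] [231. 189.]
side nipple 0.7 [0.5499 0.1508 0.0891] [239. 198.]
side nipple 0.38 [0.386  0.1662 0.0588] [170. 216.]
side block 0.97 [ 0.4     0.1655 -0.0023] [181. 234.]
side block 0.64 [ 0.5673  0.1481 -0.0003] [248. 227.]
side ink_bottle 0.89 [0.4206 0.0029 0.0029] [194. 278.]
side paste_jar 0.67 [0.7889 0.0498 0.0018] [345. 236.]
side spray_can 0.81 [ 0.6003  0.3992 -0.0025] [243. 175.]
top coupler 0.87 [ 0.4948 -0.3116 -0.0026] [443. 251.]
top coupler 0.85 [ 0.5537 -0.2206  0.0048] [403. 226.]
top coupler 0.7 [ 0.6081 -0.3095  0.001 ] [439. 202.]
top nipple_tip 0.52 [0.3768 0.1618 0.0824] [236. 311.]
top nipple_tip 0.43 [0.5341 0.1533 0.122 ] [237. 234.]
top nipple 0.59 [0.5456 0.1521 0.0855] [239. 230.]
top nipple 0.43 [0.388  0.1635 0.0602] [236. 305.]
top block 
[... 172 characters left out ...]
.792  0.0485 0.0027] [284. 130.]
top paste_jar 0.2 [0.5992 0.3959 0.0026] [136. 214.]
top spray_can 0.79 [0.5973 0.3993 0.0025] [135. 215.]
{'time_s': 0.8, 'qpos': array([-1.4073,  0.2631, -0.0483,  1.2594,  0.    ,  1.4155]), 'joint_velocities': array([ 0.0003, -0.0004, -0.0021, -0.0015, -0.0022, -0.0027]), 'joint_efforts': array([  0.0006, -63.7397,  38.4754,   0.0009,  -0.    ,  -0.    ]), 'tool_pos': array([ 0.1646, -0.4986,  0.2313]), 'orientation': array([[ 0.3134, -0.9496,  0.    ],
       [-0.9496, -0.3134, -0.0001],
       [ 0.0001, -0.    , -1.    ]]), 'force': array([ 1.2116,  0.1915, -0.2172]), 'wrist_torque': array([ 0.075 , -0.0367, -0.0099]), 'finger_gap': 0.08575887018958527}
```

```bash
python3 - <<'E'
import cv2, numpy as np
p=cv2.imread("pics/side0.png"); t=cv2.imread("pics/top0.png")
a=cv2.resize(p[150:420,140:400],None,fx=1.5,fy=1.5,interpolation=3)
b=cv2.resize(t[100:370,110:480],None,fx=1.1,fy=1.1,interpolation=3)
H=max(a.shape[0],b.shape[0]);f=lambda i:cv2.copyMakeBorder(i,0,H-i.shape[0],0,0,0)
cv2.imwrite("pics/c1.png",np.hstack([f(a),f(b)]))
E
```

```text
(no output)
```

View pics/c1.png

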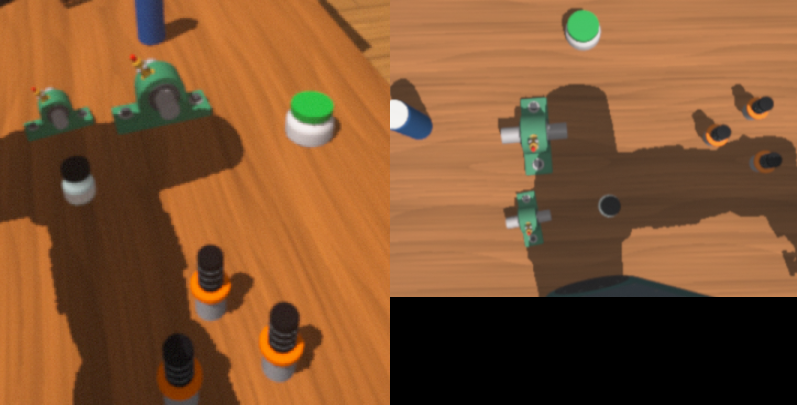

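```bash
cat > h.py <<'E'
from plant import readout, imaging, arm, spotter
import cv2, numpy as np
np.set_printoptions(precision=4,suppress=True)
def cloud(d,K,mask=None):
    v,u=np.nonzero((d>0) if mask is None else (d>0)&mask)
    z=d[v,u]; c=np.c_[u,v,np.ones(len(u))]@np.linalg.inv(K["intrinsics"]).T*z[:,None]
    return (c-K["t"])@K["R"], v,u
def proj(X,K):
    c=np.asarray(X)@K["R"].T+K["t"]; q=c@K["intrinsics"].T; return q[...,:2]/q[...,2:]
E
python3 - <<'E'
from h import *
for c in ("top","side"):
    p,d=imaging.capture(c);K=imaging.calibration(c)
    for r in spotter.cut_out("block",c):
        P,v,u=cloud(d,K,r["region"])
        if len(P)<50 or abs(np.median(P[:,0])-.56)>.05: continue
        f=P[(P[:,2]>.010)&(P[:,2]<.024)]
        print(c,r["confidence"],len(P),len(f),P.min(0),P.max(0), cv2.minAreaRect((f[:,:2]*1000).astype(np.float32)))
    # greaser grip
    P,v,u=cloud(d,K)
    for m in ((.5547,-.2194),):
        g=P[(np.hypot(P[:,0]-m[0],P[:,1]-m[1])<.04)&(P[:,2]>.06)]
        t=g[g[:,2]>.095]
        print(c,"grip",len(g),np.median(g,0),g.max(0),"top",len(t),(t.min(0)+t.max(0))/2 if len(t) else 0)
    n=P[(np.hypot(P[:,0]-.535,P[:,1]-.152)<.03)&(P[:,2]>.1)]
    print(c,"nip",len(n),n[np.argsort(-n[:,2])][:8])
print(imaging.calibration("wrist"), readout.state()["tool_pos"])
E
```

```text
top 0.91 2197 742 [0.49   0.0857 0.0004] [0.6542 0.2143 0.1318] ((570.3568725585938, 149.8902587890625), (159.93121337890625, 55.918216705322266), 3.520118236541748)
top grip 213 [ 0.5565 -0.2139  0.1   ] [ 0.5717 -0.203   0.1078] top 154 [ 0.5577 -0.2178  0.1014]
top nip 87 [[0.531  0.1511 0.1318]
 [0.5308 0.145  0.1315]
 [0.533  0.1451 0.1304]
 [0.5351 0.1451 0.1297]
 [0.5311 0.1472 0.1296]
 [0.5332 0.1492 0.1295]
 [0.5332 0.1472 0.1292]
 [0.5354 0.1473 0.128 ]]
side 0.82 1965 547 [ 0.4843  0.0827 -0.0037] [0.6461 0.3339 0.1279] ((565.0806884765625, 147.98422241210938), (159.17822265625, 58.53913497924805), 3.8817801475524902)
side grip 462 [ 0.5525 -0.227   0.0951] [ 0.5683 -0.2029  0.1025] top 231 [ 0.554  -0.2182  0.0989]
side nip 83 [[0.5276 0.1473 0.1279]
 [0.5271 0.1444 0.1271]
 [0.5293 0.1442 0.1268]
 [0.53   0.1484 0.1268]
 [0.525  0.1465 0.1261]
 [0.5257 0.1514 0.1256]
 [0.5228 0.148  0.1256]
 [0.5289 0.1425 0.1253]]
{'intrinsics': array([[352.4867,   0.    , 276.6565],
       [  0.    , 352.4867, 213.8671],
       [  0.    ,   0.    ,   1.    ]]), 'R': array([[ 0.3136, -0.9495,  0.0004],
       [-0.8993, -0.2969,  0.3211],
       [-0.3048, -0.1011, -0.947 ]]), 't': array([-0.5249, -0.0427,  0.3798])} [ 0.1645 -0.4986  0.2313]
```

Picture 1 (side 560×420 coordinates): three greasers at about (280,340), (327,380) and (260,400). The one at (280,340), world (0.556, −0.219), is farthest left (largest y), so it is the one meant. Of the two blocks, the rear one at (248,215) measures 160×56 mm, so it is the right one. Moving toward the greaser.

step_arm([
  {"dx": -0.0149, "dy": -0.0477, "dz": 0, "twist": -8.5},
  {"dx": -0.0298, "dy": -0.0954, "dz": 0, "twist": -17},
  {"dx": -0.0447, "dy": -0.1431, "dz": 0, "twist": -25.5},
  {"dx": -0.0596, "dy": -0.1908, "dz": 0, "twist": -34},
  {"dx": -0.0745, "dy": -0.2385, "dz": 0, "twist": -42.5},
  {"dx": -0.0894, "dy": -0.2862, "dz": 0, "twist": -51},
  {"dx": -0.1043, "dy": -0.3339, "dz": 0, "twist": -59.5},
  {"dx": -0.1192, "dy": -0.3816, "dz": 0, "twist": -68},
], jaw=0.0854, squeeze=40)

```text
time_s: 1.8
tool_pos: [0.4911, -0.2642, 0.2315]
orientation: [[0.998, -0.059, 0.0], [-0.059, -0.998, -0.0], [0.0, 0.0, -1.0]]
force: [0.2, -1.3, 0.5]
finger_gap: 0.0855
```

```bash
python3 - <<'E'
from h import *
K=imaging.calibration("wrist"); p,d=imaging.capture("wrist"); q=p.copy()
P,v,u=cloud(d,K); g=P[(np.hypot(P[:,0]-.556,P[:,1]+.219)<.03)&(P[:,2]>.06)]
t=g[g[:,2]>.097]; print(len(g),len(t),(t.min(0)+t.max(0))/2,t.max(0)-t.min(0),t.mean(0))
for r in spotter.spot_point("coupler","wrist"):
    print(r, proj(r["centre"],K)); cv2.circle(q,tuple(int(i) for i in proj(r["centre"],K)),4,(255,0,255),2)
cv2.imwrite("pics/w1.png",q)
E
```

```text
1462 1165 [ 0.5548 -0.2174  0.0994] [0.0291 0.029  0.0047] [ 0.5547 -0.2169  0.0995]
{'centre': [0.6158, -0.3042, -0.0015], 'confidence': 0.87} [391.5475 203.4862]
{'centre': [0.5561, -0.2189, -0.0033], 'confidence': 0.79} [337.28   128.1213]
{'centre': [0.4998, -0.3108, -0.0026], 'confidence': 0.78} [287.683 214.552]
```

View pics/w1.png

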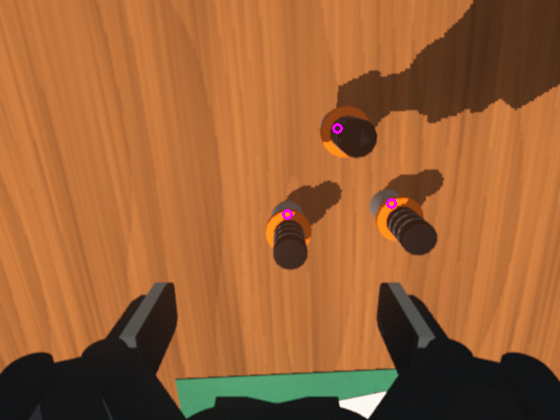

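step_arm([
  {"dx": 0.031, "dy": -0.025, "dz": 0.01, "twist": -8.5},
  {"dx": 0.0612, "dy": -0.0497, "dz": 0.03, "twist": -17},
  {"dx": 0.0612, "dy": -0.0497, "dz": 0.055, "twist": -25.5},
  {"dx": 0.0612, "dy": -0.0497, "dz": 0.08, "twist": -34},
  {"dx": 0.0612, "dy": -0.0497, "dz": 0.105, "twist": -34},
  {"dx": 0.0612, "dy": -0.0497, "dz": 0.135, "twist": -34},
  {"dx": 0.0612, "dy": -0.0497, "dz": 0.16, "twist": -34},
  {"dx": 0.0612, "dy": -0.0497, "dz": 0.1735, "twist": -34},
])

```text
time_s: 2.7
tool_pos: [0.5559, -0.2159, 0.0554]
orientation: [[0.859, 0.512, -0.001], [0.512, -0.859, 0.002], [-0.0, -0.002, -1.0]]
force: [-0.1, 0.6, 1.0]
finger_gap: 0.085
```

step_arm([
  {"dx": 0, "dy": 0, "dz": 0, "twist": 0},
  {"dx": 0, "dy": 0, "dz": 0, "twist": 0},
  {"dx": 0, "dy": 0, "dz": 0, "twist": 0},
  {"dx": 0, "dy": 0, "dz": 0, "twist": 0},
  {"dx": 0, "dy": 0, "dz": 0, "twist": 0},
  {"dx": 0, "dy": 0, "dz": 0, "twist": 0},
  {"dx": 0, "dy": 0, "dz": 0, "twist": 0},
  {"dx": 0, "dy": 0, "dz": 0, "twist": 0},
], jaw=0.01)

```text
time_s: 3.5
tool_pos: [0.5564, -0.2162, 0.0564]
orientation: [[0.859, 0.512, -0.0], [0.512, -0.859, 0.001], [0.0, -0.001, -1.0]]
force: [-1.8, -0.0, 7.4]
finger_gap: 0.0291
```

step_arm([
  {"dx": 0, "dy": 0, "dz": -0.03, "twist": 0},
  {"dx": 0, "dy": 0, "dz": -0.075, "twist": -5},
  {"dx": 0.0167, "dy": -0.025, "dz": -0.11, "twist": -13},
  {"dx": 0.0389, "dy": -0.0582, "dz": -0.14, "twist": -21},
  {"dx": 0.0638, "dy": -0.0957, "dz": -0.16, "twist": -29},
  {"dx": 0.0905, "dy": -0.1356, "dz": -0.18, "twist": -37},
  {"dx": 0.1177, "dy": -0.1764, "dz": -0.2, "twist": -45},
  {"dx": 0.1443, "dy": -0.2163, "dz": -0.215, "twist": -53},
], squeeze=60)

```text
time_s: 4.3
tool_pos: [0.5692, 0.0401, 0.2715]
orientation: [[0.103, 0.995, 0.001], [0.995, -0.103, 0.001], [0.001, 0.001, -1.0]]
force: [1.3, -0.8, -1.7]
finger_gap: 0.0287
```

step_arm([
  {"dx": 0.04, "dy": -0.002, "dz": -0.005, "twist": -5},
  {"dx": 0.08, "dy": -0.004, "dz": -0.012, "twist": -9.6},
  {"dx": 0.1, "dy": -0.005, "dz": -0.02, "twist": -9.6},
  {"dx": 0.108, "dy": -0.005, "dz": -0.02, "twist": -9.6},
  {"dx": 0.108, "dy": -0.005, "dz": -0.02, "twist": -9.6},
  {"dx": 0.108, "dy": -0.005, "dz": -0.02, "twist": -9.6},
  {"dx": 0.108, "dy": -0.005, "dz": -0.02, "twist": -9.6},
  {"dx": 0.108, "dy": -0.005, "dz": -0.02, "twist": -9.6},
])

```text
time_s: 5.1
tool_pos: [0.5752, 0.1471, 0.2915]
orientation: [[-0.063, 0.998, 0.001], [0.998, 0.063, 0.001], [0.001, 0.001, -1.0]]
force: [-0.7, -1.1, -1.8]
finger_gap: 0.0287
```

```bash
python3 - <<'E'
from h import *
K=imaging.calibration("wrist"); p,d=imaging.capture("wrist"); q=p.copy()
print(readout.state()["tool_pos"],readout.state()["force"])
P,v,u=cloud(d,K)
for n in ("nipple","nipple_tip","block","coupler"):
  for r in spotter.spot_point(n,"wrist"):
    uv=proj(r["centre"],K); print(n,r,uv); cv2.circle(q,tuple(int(i) for i in uv),4,(255,0,255),1)
for r in spotter.cut_out("block","wrist"):
    B,_,_=cloud(d,K,r["region"]); f=B[(B[:,2]>.010)&(B[:,2]<.024)]
    if len(f)>50: print(r["confidence"],len(f),B.min(0),B.max(0),cv2.minAreaRect((f[:,:2]*1000).astype(np.float32)))
hsv=cv2.cvtColor(p,cv2.COLOR_BGR2HSV)[v,u]
near=(np.hypot(P[:,0]-.535,P[:,1]-.149)<.05)&(P[:,2]>.09)&(P[:,2]<.14)
red=P[near&((hsv[:,0]<5)|(hsv[:,0]>172))&(hsv[:,1]>150)]; print("red",len(red),red.mean(0),red.min(0),red.max(0))
br=P[near&(hsv[:,0]>=8)&(hsv[:,0]<35)]; print("brass",len(br),br.mean(0) if len(br) else 0)
c=P[(np.hypot(P[:,0]-readout.state()["tool_pos"][0],P[:,1]-readout.state()["tool_pos"][1])<.04)&(P[:,2]>.2)&(P[:,2]<.285)]
print("held",len(c),c.min(0) if len(c) else 0,c.max(0) if len(c) else 0)
cv2.imwrite("pics/w2.png",q); np.savez("w2.npz",p=p,d=d)
E
```

```text
[0.5752 0.1472 0.2916] [ 0.1991 -0.378  -2.3037]
nipple {'centre': [0.5526, 0.1496, 0.0895], 'confidence': 0.56} [280.7308 160.3048]
nipple_tip {'centre': [0.5329, 0.1528, 0.1202], 'confidence': 0.67} [286.2451 144.451 ]
block {'centre': [0.5662, 0.1519, 0.0011], 'confidence': 0.9} [281.0673 158.719 ]
block {'centre': [0.3981, 0.1707, 0.003], 'confidence': 0.88} [309.1367   4.3236]
coupler {'centre': [0.5795, 0.146, 0.2316], 'confidence': 0.98} [274.5492 243.1728]
0.65 1083 [ 0.3953  0.1224 -0.002 ] [0.4533 0.2115 0.0646] ((427.56097412109375, 171.31759643554688), (47.09927749633789, 37.98579406738281), 9.406157493591309)
0.63 2185 [ 0.4852  0.0741 -0.0024] [0.6479 0.231  0.2375] ((565.3056030273438, 150.8004150390625), (157.37060546875, 56.056461334228516), 3.5970726013183594)
red 65 [0.5283 0.1488 0.1277] [0.5243 0.1459 0.1231] [0.5332 0.1521 0.1306]
brass 439 [0.5425 0.1495 0.1108]
held 2778 [0.552  0.1243 0.2337] [0.5765 0.1688 0.285 ]
```

View pics/w2.png

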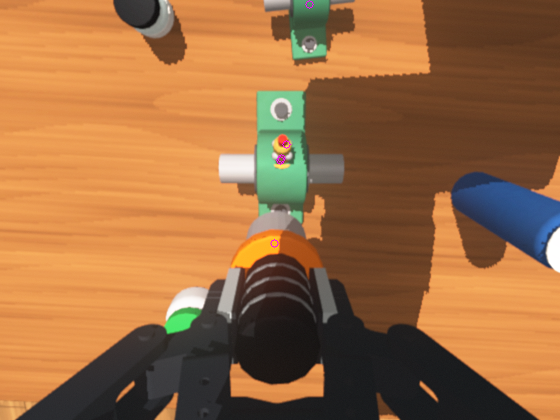

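Picture 3 shows the greaser held upright at (275,300), with the nipple and its red pin at (283,143), clear and ahead. The moves only shift and twist, so I will hook the mouth on the nipple's end. Then, with a light grip, I will swing the greaser about the jaw axis until it lines up with the nipple.

step_arm([
  {"dx": 0.001, "dy": -0.03, "dz": 0.01, "twist": 0},
  {"dx": 0.0035, "dy": -0.052, "dz": 0.03, "twist": 0},
  {"dx": 0.0035, "dy": -0.054, "dz": 0.06, "twist": 0},
  {"dx": 0.0035, "dy": -0.054, "dz": 0.085, "twist": 0},
  {"dx": 0.0035, "dy": -0.054, "dz": 0.1, "twist": 0},
  {"dx": 0.0035, "dy": -0.054, "dz": 0.1035, "twist": 0},
  {"dx": 0.0035, "dy": -0.054, "dz": 0.1035, "twist": 0},
  {"dx": 0.0035, "dy": -0.054, "dz": 0.1035, "twist": 0},
])

```text
time_s: 6.2
tool_pos: [0.5218, 0.148, 0.1889]
orientation: [[-0.064, 0.998, 0.002], [0.998, 0.064, 0.001], [0.001, 0.002, -1.0]]
force: [-0.5, 0.1, -2.2]
finger_gap: 0.029
```

```bash
python3 - <<'E'
from h import *
s=readout.state(); print(s["tool_pos"],s["force"],s["qpos"])
K=imaging.calibration("wrist"); p,d=imaging.capture("wrist")
a=cv2.resize(p[80:380,140:420],(560,600))
p2,d2=imaging.capture("side"); b=cv2.resize(p2[110:260,180:240+60],None,fx=2,fy=2)
b=cv2.copyMakeBorder(b,0,300,0,0,0)
cv2.imwrite("pics/w3.png",np.hstack([a,b[:600]])); print(b.shape)
E
```

```text
[0.5218 0.148  0.1889] [-0.4557  0.0795 -2.2467] [ 0.1258  0.307  -0.1012  1.1602  0.0006  0.0613]
(600, 240, 3)
```

View pics/w3.png

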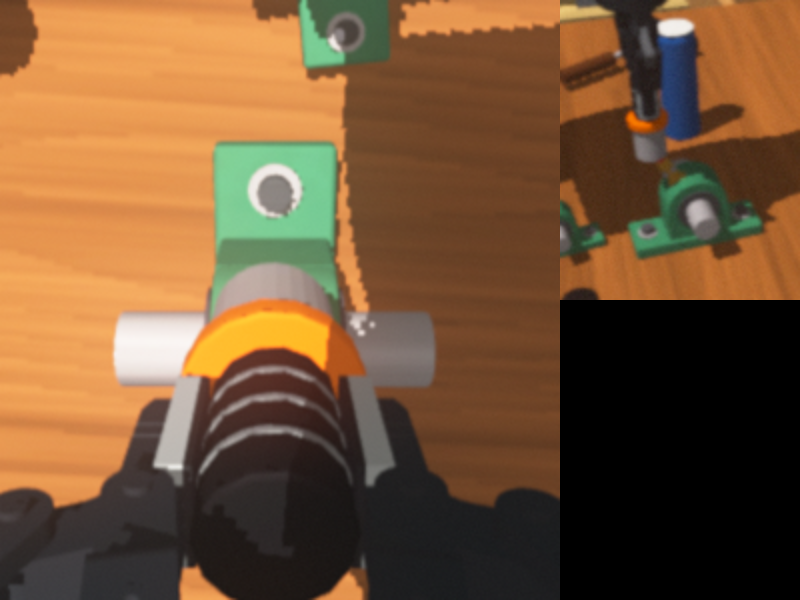

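step_arm([
  {"dx": 0, "dy": 0.002, "dz": 0.004, "twist": 0},
  {"dx": 0, "dy": 0.004, "dz": 0.008, "twist": 0},
  {"dx": 0, "dy": 0.006, "dz": 0.012, "twist": 0},
  {"dx": 0, "dy": 0.008, "dz": 0.016, "twist": 0},
  {"dx": 0, "dy": 0.009, "dz": 0.018, "twist": 0},
  {"dx": 0, "dy": 0.0092, "dz": 0.0185, "twist": 0},
  {"dx": 0, "dy": 0.0092, "dz": 0.0185, "twist": 0},
  {"dx": 0, "dy": 0.0092, "dz": 0.0185, "twist": 0},
], squeeze=25)

```text
time_s: 7.1
tool_pos: [0.5312, 0.1487, 0.1705]
orientation: [[-0.064, 0.998, 0.003], [0.998, 0.064, 0.001], [0.001, 0.003, -1.0]]
force: [3.2, 1.5, -2.5]
finger_gap: 0.0287
```

step_arm([
  {"dx": 0, "dy": -0.0047, "dz": 0.0005, "twist": 0},
  {"dx": 0, "dy": -0.0094, "dz": 0.0012, "twist": 0},
  {"dx": 0, "dy": -0.0141, "dz": 0.0024, "twist": 0},
  {"dx": 0, "dy": -0.0185, "dz": 0.004, "twist": 0},
  {"dx": 0, "dy": -0.0229, "dz": 0.0059, "twist": 0},
  {"dx": 0, "dy": -0.027, "dz": 0.0087, "twist": 0},
  {"dx": 0, "dy": -0.03, "dz": 0.0106, "twist": 0},
  {"dx": 0, "dy": -0.0328, "dz": 0.0128, "twist": 0},
], squeeze=20)

```text
time_s: 7.9
tool_pos: [0.4989, 0.1466, 0.158]
orientation: [[-0.064, 0.998, 0.005], [0.998, 0.064, 0.001], [0.001, 0.005, -1.0]]
force: [3.5, 0.3, 3.4]
finger_gap: 0.0289
```

```bash
python3 - <<'E'
from h import *
s=readout.state(); print(s["tool_pos"],s["force"],s["finger_gap"])
K=imaging.calibration("wrist"); p,d=imaging.capture("wrist")
for r in spotter.spot_point("coupler","wrist")[:2]: print(r)
a=cv2.resize(p[80:380,140:420],(480,514))
p2,d2=imaging.capture("side"); b=cv2.resize(p2[120:240,190:270],None,fx=4,fy=4,interpolation=3)[:514]
for r in spotter.spot_point("coupler","side"): print("side",r)
b=cv2.copyMakeBorder(b,0,514-b.shape[0],0,0,0)
cv2.imwrite("pics/w4.png",np.hstack([a,b])); print(b.shape)
E
```

```text
[0.4989 0.1466 0.158 ] [3.4599 0.3338 3.419 ] 0.02893901784480552
{'centre': [0.5367, 0.1485, 0.1075], 'confidence': 0.91}
side {'centre': [0.6129, -0.303, -0.0011], 'confidence': 0.96}
side {'centre': [0.5338, 0.1516, 0.1122], 'confidence': 0.81}
side {'centre': [0.4998, -0.3113, -0.0015], 'confidence': 0.68}
(514, 320, 3)
```

View pics/w4.png

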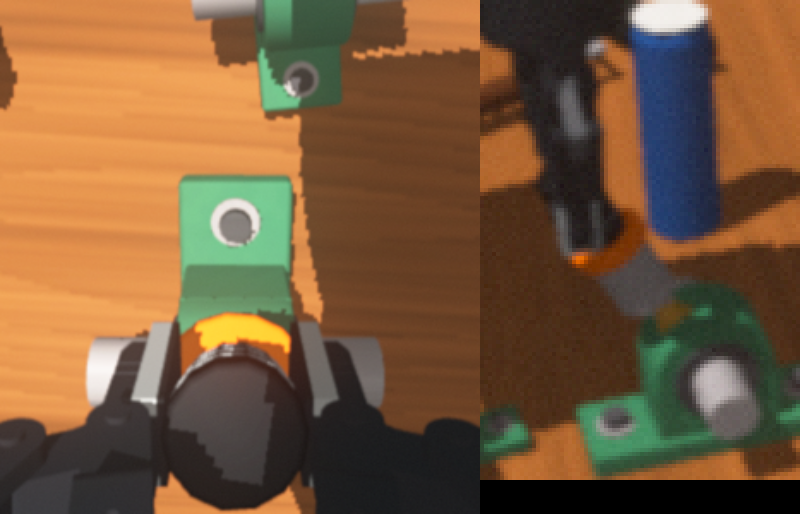

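Picture 5 shows the greaser tilted about 30°, with its mouth over the nipple. I will measure its axis before pushing.

```bash
python3 - <<'E'
from h import *
s=readout.state(); T=s["tool_pos"]
n=np.array([-.4959,-.0318,.8678]); F=np.array([.548,.149,.09])
K=imaging.calibration("wrist"); p,d=imaging.capture("wrist")
P,v,u=cloud(d,K); G=T+[0,0,.019]
top=G+.025*n
c=P[(np.linalg.norm(P-top,axis=1)<.018)]
m=c.mean(0)
for _ in range(6):
    U,S,V=np.linalg.svd(c-m,full_matrices=False); a=V[2]*np.sign(V[2][2]); r=(c-m)@a; k=abs(r)<max(.0015,1.5*r.std()); c=c[k]; m=c.mean(0)
ctr=(c.min(0)+c.max(0))/2
print("n",len(c),"axis",a,"tilt",np.arccos(a[2]),"vs n deg",np.degrees(np.arccos(a@n)),"disc centre",m,ctr, "pred",top)
mouth=m-.1*a; print("mouth by cap",mouth,"s",(mouth-F)@n,"off",mouth-F-((mouth-F)@n)*n)
E
```

```text
n 5497 axis [-0.4372 -0.0281  0.8989] tilt 0.4534337726342483 vs n deg 3.8143228635440907 disc centre [0.4911 0.146  0.1997] [0.4908 0.1463 0.1995] pred [0.4863 0.1458 0.1985]
mouth by cap [0.5348 0.1489 0.1098] s 0.023760968132776016 off [-0.0014  0.0006 -0.0008]
```

step_arm([
  {"dx": 0, "dy": -0.001, "dz": 0.001, "twist": 0},
  {"dx": 0, "dy": -0.002, "dz": 0.002, "twist": 0},
  {"dx": 0, "dy": -0.003, "dz": 0.003, "twist": 0},
  {"dx": 0, "dy": -0.004, "dz": 0.004, "twist": 0},
  {"dx": 0, "dy": -0.004, "dz": 0.005, "twist": 0},
  {"dx": 0, "dy": -0.004, "dz": 0.005, "twist": 0},
  {"dx": 0, "dy": -0.004, "dz": 0.005, "twist": 0},
  {"dx": 0, "dy": -0.004, "dz": 0.005, "twist": 0},
])

```text
time_s: 8.95
tool_pos: [0.4947, 0.1464, 0.1526]
orientation: [[-0.064, 0.998, 0.003], [0.998, 0.064, 0.001], [0.001, 0.003, -1.0]]
force: [5.0, 0.7, 1.0]
finger_gap: 0.0288
```

```bash
cat > tilt.py <<'E'
from h import *
s=readout.state(); T=s["tool_pos"]; print(T,s["force"],s["finger_gap"],s["time_s"])
n=np.array([-.4959,-.0318,.8678]); F=np.array([.548,.149,.09])
K=imaging.calibration("wrist"); p,d=imaging.capture("wrist")
P,v,u=cloud(d,K); G=T+[0,0,.019]
top=G+.025*n
c=P[(np.linalg.norm(P-top,axis=1)<.018)]
m=c.mean(0)
for _ in range(6):
    U,S,V=np.linalg.svd(c-m,full_matrices=False); a=V[2]*np.sign(V[2][2]); r=(c-m)@a; k=abs(r)<max(.0015,1.5*r.std()); c=c[k]; m=c.mean(0)
print(len(c),"axis",a,"tilt",np.arccos(a[2]),"vs n deg",np.degrees(np.arccos(a@n)))
mouth=m-.1*a; print("cap",m,"mouth",mouth,"s",(mouth-F)@n,"off",mouth-F-((mouth-F)@n)*n)
E
python3 tilt.py
```

```text
[0.4947 0.1464 0.1526] [5.0204 0.6688 0.9862] 0.02881120477478489 8.95
5786 axis [-0.5003 -0.0347  0.8652] tilt 0.5252991481672123 vs n deg 0.31144856744570487
cap [0.4864 0.1457 0.1945] mouth [0.5364 0.1492 0.108 ] s 0.021325124291442305 off [-0.001   0.0009 -0.0006]
```

step_arm([
  {"dx": 0, "dy": 0.0003, "dz": 0, "twist": 0},
  {"dx": 0, "dy": 0.0003, "dz": 0, "twist": 0},
  {"dx": 0, "dy": 0.0015, "dz": 0.002, "twist": 0},
  {"dx": 0, "dy": 0.0025, "dz": 0.0038, "twist": 0},
  {"dx": 0, "dy": 0.0035, "dz": 0.0055, "twist": 0},
  {"dx": 0, "dy": 0.0045, "dz": 0.0073, "twist": 0},
  {"dx": 0, "dy": 0.005, "dz": 0.0083, "twist": 0},
  {"dx": 0, "dy": 0.0055, "dz": 0.0091, "twist": 0},
], squeeze=110)

```text
time_s: 9.8
tool_pos: [0.5006, 0.1467, 0.1433]
orientation: [[-0.064, 0.998, 0.004], [0.998, 0.064, 0.001], [0.001, 0.004, -1.0]]
force: [6.4, 1.1, -3.3]
finger_gap: 0.0278
```

```bash
python3 tilt.py
```

```text
[0.5006 0.1467 0.1433] [ 6.4196  1.0832 -3.2817] 0.027840333542355458 9.8
5772 axis [-0.4995 -0.0349  0.8656] tilt 0.5243794998404486 vs n deg 0.26891405057651835
cap [0.4923 0.146  0.185 ] mouth [0.5423 0.1495 0.0984] s 0.010149743327752493 off [-0.0007  0.0008 -0.0004]
```

step_arm([
  {"dx": 0, "dy": 0.001, "dz": 0.0009, "twist": 0},
  {"dx": 0, "dy": 0.0016, "dz": 0.002, "twist": 0},
  {"dx": 0, "dy": 0.0022, "dz": 0.003, "twist": 0},
  {"dx": 0, "dy": 0.0028, "dz": 0.004, "twist": 0},
  {"dx": 0, "dy": 0.0034, "dz": 0.005, "twist": 0},
  {"dx": 0, "dy": 0.0039, "dz": 0.006, "twist": 0},
  {"dx": 0, "dy": 0.0044, "dz": 0.0068, "twist": 0},
  {"dx": 0, "dy": 0.0044, "dz": 0.0068, "twist": 0},
])

```text
time_s: 10.65
tool_pos: [0.5048, 0.1469, 0.1364]
orientation: [[-0.064, 0.998, 0.003], [0.998, 0.064, 0.001], [0.001, 0.003, -1.0]]
force: [-0.7, 0.0, 7.2]
finger_gap: 0.028
```

```bash
python3 tilt.py
```

```text
[0.5048 0.1469 0.1364] [-0.7298  0.0197  7.2238] 0.027983246419736114 10.65
5754 axis [-0.4937 -0.0352  0.8689] tilt 0.5177433520345642 vs n deg 0.20527816314774716
cap [0.4965 0.1463 0.1781] mouth [0.5459 0.1498 0.0912] s 0.0020948554573059887 off [-0.0011  0.0009 -0.0006]
```

step_arm([
  {"dx": 0, "dy": 0.0002, "dz": 0.0004, "twist": 0},
  {"dx": 0, "dy": 0.0004, "dz": 0.0007, "twist": 0},
  {"dx": 0, "dy": 0.0005, "dz": 0.0009, "twist": 0},
  {"dx": 0, "dy": 0.0005, "dz": 0.0009, "twist": 0},
  {"dx": 0, "dy": 0.0005, "dz": 0.0009, "twist": 0},
  {"dx": 0, "dy": 0.0005, "dz": 0.0009, "twist": 0},
  {"dx": 0, "dy": 0.0005, "dz": 0.0009, "twist": 0},
  {"dx": 0, "dy": 0.0005, "dz": 0.0009, "twist": 0},
])

```text
time_s: 11.5
tool_pos: [0.505, 0.1469, 0.1358]
orientation: [[-0.064, 0.998, 0.003], [0.998, 0.064, 0.001], [0.001, 0.003, -1.0]]
force: [0.7, 0.1, 9.0]
finger_gap: 0.0282
```

step_arm([
  {"dx": 0, "dy": 0.0005, "dz": 0.0008, "twist": 0},
  {"dx": 0, "dy": 0.001, "dz": 0.0017, "twist": 0},
  {"dx": 0, "dy": 0.001, "dz": 0.0017, "twist": 0},
  {"dx": 0, "dy": 0.001, "dz": 0.0017, "twist": 0},
  {"dx": 0, "dy": 0.001, "dz": 0.0017, "twist": 0},
  {"dx": 0, "dy": 0.001, "dz": 0.0017, "twist": 0},
  {"dx": 0, "dy": 0.001, "dz": 0.0017, "twist": 0},
  {"dx": 0, "dy": 0.001, "dz": 0.0017, "twist": 0},
])

```text
time_s: 12.3
tool_pos: [0.5051, 0.147, 0.1354]
orientation: [[-0.065, 0.998, 0.003], [0.998, 0.065, 0.001], [0.001, 0.003, -1.0]]
force: [-11.3, -1.8, 30.0]
finger_gap: 0.0279
```

```bash
python3 tilt.py
```

```text
[0.5051 0.147  0.1354] [-11.2908  -1.7972  29.9846] 0.02787566020127545 12.3
5762 axis [-0.4981 -0.0336  0.8665] tilt 0.5226585820151473 vs n deg 0.1256030647123982
cap [0.4969 0.1463 0.1772] mouth [0.5467 0.1497 0.0906] s 0.001151311524060441 off [-0.0008  0.0007 -0.0004]
```

```bash
python3 - <<'E'
from h import *
imaging.capture("top")
for n in ("ink_bottle","paste_jar","spray_can"): print(n,[r["centre"] for r in spotter.spot_point(n,"top")[:1]])
s=readout.state(); print(s["tool_pos"],s["force"],s["finger_gap"],s["time_s"])
print(arm.finish_job())
E
```

```text
ink_bottle [[0.5992, 0.3974, 0.0014]]
paste_jar [[0.7905, 0.0512, 0.0026]]
spray_can [[0.4211, 0.0037, 0.0011]]
[0.5051 0.147  0.1354] [-10.3615  -0.9464  29.7818] 0.027950186822661798 12.55
the job is handed in; nothing more can be done
None
```

The greaser is on the nipple and pushed fully home. I handed the job in at 12.55 s, still gripping it at 110 N and pressing it down.

**How it was done:** I took the left-most of the three greasers by its black grip. The moves could not tilt the tool, so I hooked the mouth over the nipple's end and swung the greaser about the jaws with a light grip. I then gripped hard and pushed along the nipple's axis.

**Last checks:**
- **Alignment:** the greaser's axis was 0.1° from the estimated nipple axis.
- **Depth:** the rim measured about 1 mm above the nipple's foot, against 2 mm for fully home. That is within the measurement error.
- **Hard stop:** about 34 N was pressing along the axis. The last commanded 2 mm moved the tool only 0.4 mm while the force rose steeply.
- **Snap:** I did not see or feel it directly. I infer it from the rim having passed the balls at 18 mm.
- **Bystanders:** the spotter found all three things within about 3 mm of their starting places. It swapped the names "ink bottle" and "spray can" in that last picture, so this check goes by position only.

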